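Change the dust extraction over to the sanding hood

ROBOT

A 6-joint arm with a two-finger parallel gripper is mounted at the origin on the work surface. World frame = base frame: x ahead of the robot, y to its left, z up, the work surface at z = 0. Lengths are in m, angles in degrees, forces in N, time in s.
With the tool pointing down it reaches from about 0.4 to 0.825 m from the base axis. Payload 7 kg.
Tool frame: the origin (TCP) lies on the centre line of the jaws, within the pads' length; the fingertips stand r.tip_reach ahead of it and the grasp point (between the pads) is the TCP (r.tip_reach is the distance from the TCP to the fingertips, in m); z points along the fingers, y is the line along which they close (so a half turn about z gives the same grasp; the last joint's range is limited). The gripper opens to 88 mm and grips with 3 to 60 N. Pads are 19 mm wide; open, the fingers measure 130 mm over their backs; the gripper's body (78 mm by 193 mm) begins 47 mm behind the grasp point.
Start: joints at [80.105, 20.546, 0.682, 0, -70.136, -16.507], TCP at [0.3, 0.605, 0.246] pointing down, gripper open.
Joint ranges: [-176.03, 176.03], [-82.01, 121.73], [-58.28, 71.71], [-173.87, 95.51], [-174.79, -0.11], [-173.66, 173.66]. Speed limits (degrees/s): [136.94, 136.94, 172.46, 180, 180, 180].

INTERFACE

Orientations are given as [roll, pitch, yaw] about the fixed x, y, z axes, in that order (R = Rz(yaw) Ry(pitch) Rx(roll)).
In Python, from plant import sensors, cams, r gives the robot as it stands.
- The arm moves only by the tool drive_tool, never from a script. Its argument "rows" is a list of rows, each an object of numbers: "fingers": the gripper's target within -1 to 1 (fully open at 1, half-way at 0, shut at -1); "x", "y", "z": the shift along the tool's x, y, z in m; "spin": the turn about the tool's z in rad. A call has 1 to 10 rows; each row is the pose to reach, as a shift and turn from the pose commanded when the call began, along the tool's axes at that moment; what a row does not reach only later rows make up. A row lasts 1/8 s, in which the tool goes at most 62.5 mm and 10.7 degrees, less where a joint would pass 70% of its speed; a pose out of reach is approached as far as the arm can. A call with a gripper value outside its range is refused whole. The fingers move at their own pace and stop on an object; "newtons" is the grip in N (left out, the last holds). Time passes only in rows, so rows that repeat a pose let the fingers close. It gives the time, the measured TCP pose, the force, the opening and the grip force at its end, in the units of the state.
- sensors.get_state(): the state, without advancing time (a new reading comes with each control period).
- cams.capture(name): name is "scene" or "top" or "wrist"; returns a dict with "pixels" (400x640x3 uint8, red, green, blue), "intrinsics" (3x3 intrinsics, pixels), "k1" (the pictures are not rectified: a ray, as slopes to the right and down, at radius r is drawn at 1 + k1 r^2 times it, then the intrinsics apply), "eye" and "orientation" of the camera in the world; the wrist camera has in their place "T_tool_cam" (4x4, takes a point from camera to tool coordinates, whose origin is the TCP and whose axes are the flange's). Camera axes: x right, y up, looking along -z (the intrinsics and any distortion apply to the point x, -y, -z); pixel columns grow to the right and rows downward; lengths in m; the calibration is good to about 2 mm. A picture is of the moment at which its call begins: read the wrist's pose just before it. There is no depth.
- r.close_job(): hands the job in; it is judged then, once.
The state is a dict: "time_s": time; "joints": joint angles; "qd": joint speeds; "joint_torque": joint torques, N m; "tcp_pos": TCP position; "eef_rot": TCP orientation; "contact_force": force on the tool from outside, world axes, zero at the start; "moment": the same for the moment, N m; "gripper_width": finger opening in m; "gripper_force": force on a finger pad.
Only numpy, scipy, OpenCV 4.12 (cv2) and the standard library are available. Lean on these libraries where they do the work, as an engineer would, in place of code of your own. Each camera call takes 0.05 s, during which the arm holds its last target. There are 200 camera calls.

TASK

I am going over from drilling to sanding, so change the dust extraction over: pull the blast gate behind the wide flat hood fully up, push the gate behind the round bell mouth fully down, and put the fan on speed three. The fan selector's dial is blank, so turn it back anticlockwise (seen from above) to its end stop and count three clicks clockwise from there, leaving it resting in that third click. Leave the other things on the bench where they are.

Things in the scene. Friction and masses are not known exactly. Their poses are not given: they have to be found in the camera images.
- hood: Extraction inlet with the wide flat hood: mouth 200 x 110 mm, 150 mm in front of the gate, top edge 138 mm high. Fixed. Origin on the bench under the middle of its blast gate; x along the pipe away from the robot, y along the gate's width, z up. Gate body 150 mm wide (y), 25 thick (x), 150 high; behind it a 102 mm pipe bends down through the bench (to 200 mm behind the gate, 135 mm high).
- hood_grip (a point): Centre of the grip bar on top of the hood inlet's gate slide: black plastic block, 16 mm thick (x), 84 mm wide (y), 40 mm high (z); 179 mm above the bench when the gate is fully down, 279 mm when fully up. Axes as hood. It only moves straight up and down.
- hood_gate (a joint): How far the hood inlet's gate slide is raised, m: 0 = fully down (shut, against its stop), 0.100 = fully up (open, against its stop). Friction holds it wherever it is left: about 9 N lifts it, about 4 N pushes it down.
- bell: Extraction inlet with the round bell mouth: rim 156 mm across, 143 mm in front of the gate, top of the rim 158 mm above the bench. Otherwise exactly as hood: same gate, pipe, origin and axes. Fixed.
- bell_grip (a point): Centre of the grip bar on top of the bell inlet's gate slide; same size, heights and axes as hood_grip.
- bell_gate (a joint): How far the bell inlet's gate slide is raised, m; as hood_gate.
- controller: Five-step fan controller: grey desk case, 180 mm wide (y), 190 mm deep (x); its aluminium face slopes 12 degrees down towards the robot (70 mm high in front, 110 mm at the back). Fixed. Origin on the bench under the case's middle, x to its high back edge, z up. The selector sits in the middle of the face on a blank plate, with 57 mm clear all round its axis.
- selector_grip (a point): Point on the selector's axis, 34 mm above the face, in the middle of its grip: black bar 68 mm long, 16 mm thick, 40 mm high (top 51 mm above the face) on a round 60 mm skirt (top 11 mm above the face). Axes turn with the handle: x along the bar, y across it, z along the axis out of the face (12 degrees from vertical, leaning to the robot).
- selector (a joint): Angle of the selector, rad: 0 = first notch, at the anticlockwise end stop (off; the bar then lies along the case's y), growing clockwise seen from above. Clicks one to five lie at 0.524, 1.047, 1.571, 2.094, 2.618 (the other end stop). A sprung ball pulls it into the nearest notch when let go; about 0.16 N m turns it over a click.
- block_plane: Bystander: small steel hand plane, 175 x 50 mm, wooden knob and handle. Origin at the centre of its underside.
- neck_billet: Bystander: pale wooden neck billet, 260 x 62 x 42 mm. Origin at the centre of its underside.
- sanding_block: Bystander: cork sanding block, 115 x 65 x 34 mm. Origin at the centre of its underside.
- glue_bottle: Bystander: white glue bottle, 58 mm diameter, 150 mm tall, standing. Origin at the centre of its underside.
- finish_jar: Bystander: amber glass jar with a steel lid, 60 mm diameter, 85 mm tall, standing. Origin at the centre of its underside.
- hammer: Bystander: hammer with a wooden handle, 260 mm long, lying. Origin at the centre of its underside.
- screwdriver: Bystander: screwdriver with a wooden handle, 200 mm long, lying. Origin at the centre of its underside.
- cam_clamp: Bystander: wooden cam clamp on a steel bar, 200 x 95 mm, lying. Origin at the centre of its underside.

How it is judged (in metres and radians):
On the way:
1. The selector has been turned back to its anticlockwise end stop (within 0.10 rad of the first notch) (value of joint selector below 0.1 rad), for 0.1 s.
At the end, for the whole second after the job is handed in: The hood's gate is fully up (raised at least 92 of its 100 mm), the bell mouth's gate is fully down (within 8 mm of its stop), and the selector rests in the third click from its anticlockwise end stop (1.571 rad, within 0.12) (value of joint hood_gate above 0.092 m and value of joint bell_gate below 0.008 m and value of joint selector between 1.45 and 1.69 rad and velocity of joint selector between -0.05 and 0.05 rad/s); the robot touches nothing.
It fails at once if another thing on the bench is moved by more than 40 mm (distance of any of block_plane, neck_billet, sanding_block, glue_bottle, finish_jar, hammer, screwdriver, cam_clamp from where it was at the start of the episode above 0.04 m).
It also fails if it takes over 72 s, if anything falls off the work surface, if the arm or the gripper's body presses on something with over 40 N, if the wrist force passes 120 N, or if a joint passes its speed limit or range.

## Working session

There is one attempt and no reset: what is moved stays moved. The work goes in short steps, Python scripts to look and compute and a tool call to move; the robot and the scene stay as the last step left them, time stands still between calls to the robot, and variables do not carry over. Pictures are saved under pics/ and viewed, at most 10 in all, crops included, and the job is handed in when it is done.

Besides the shell and the picture viewer there is one more tool, called as name(argument=value, ...) on one line, values as JSON. drive_tool: Moves the arm, as the interface text tells. Its arguments: {"type":"object","properties":{"rows":{"type":"array"},"newtons":{"type":"number"}},"required":["rows"]}

```bash
mkdir -p pics; ls; cat > h.py <<'E'
import numpy as np, cv2
from scipy.spatial.transform import Rotation as R
from plant import sensors, cams, r
def save(c,n,crop=None,s=1):
    im=c["pixels"][:,:,::-1]
    if crop: x0,y0,x1,y1=crop; im=im[y0:y1,x0:x1]
    cv2.imwrite(f"pics/{n}.png",cv2.resize(im,None,fx=s,fy=s,interpolation=cv2.INTER_CUBIC))
E
python3 - <<'E'
from h import *
import pickle
s=sensors.get_state();print(s, r.tip_reach)
d={}
for n in("scene","top"):
    c=cams.capture(n);d[n]=c;save(c,n,s=1.25);print({k:v for k,v in c.items() if k!="pixels"})
pickle.dump(d,open("c.pkl","wb"))
E
```

```text
pics
{'time_s': 0.0, 'joints': array([ 8.01059197e+01,  2.05900078e+01,  6.33032105e-01, -1.93302345e-02,
       -7.01347729e+01, -1.65058011e+01]), 'qd': array([ 0.06378114,  0.13303577,  0.04842681,  0.0827769 ,  0.00510658,
       -0.03218037]), 'joint_torque': array([ 1.85792938e-03, -5.82717919e+01,  2.93053794e+01,  6.99704424e+00,
        6.73410657e-03, -1.72020459e-04]), 'tcp_pos': array([0.29996156, 0.60417744, 0.24463561]), 'eef_rot': array([ 1.79906869e+02, -8.64650240e-03, -2.64064575e+01]), 'contact_force': array([-0.19698931, -0.51013258,  0.00767494]), 'moment': array([-0.00091849,  0.01188924,  0.02451284]), 'gripper_force': 0.0, 'gripper_width': 0.08790131930867179} 0.019
{'intrinsics': array([[408.47285876,   0.        , 325.31709026],
       [  0.        , 408.47285876, 197.05320831],
       [  0.        ,   0.        ,   1.        ]]), 'k1': -0.040429392086314075, 'eye': array([ 1.43448756, -0.18126855,  1.46476253]), 'orientation': array([34.08608547,  0.83140079, 76.11903904])}
{'intrinsics': array([[433.92986373,   0.        , 326.53046525],
       [  0.        , 433.92986373, 202.65083394],
       [  0.        ,   0.        ,   1.        ]]), 'k1': -0.051896318488631674, 'eye': array([0.31203051, 0.01941071, 1.52282687]), 'orientation': array([  9.11437038,  -0.31794355, -91.40900482])}
```

View pics/top.png

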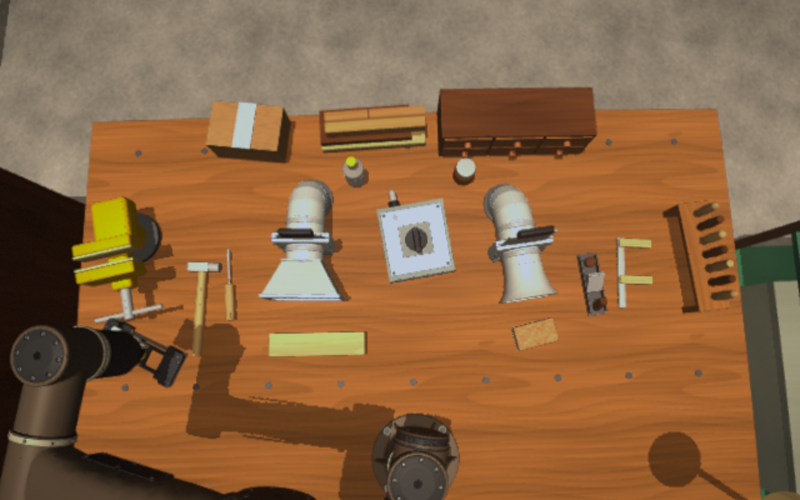

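View pics/scene.png

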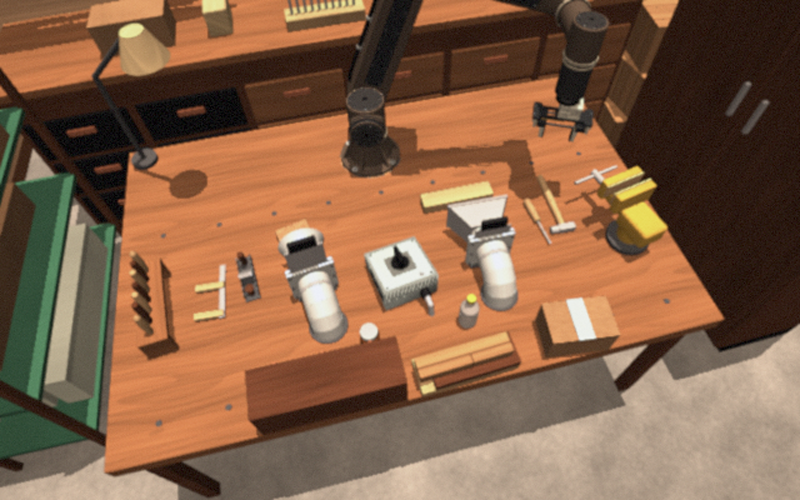

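The top view shows the hood grip at about (300,233)/1.25, the raised bell grip at (530,236)/1.25 and the selector at (416,238)/1.25. I'll enlarge both views to read these more closely.

```bash
python3 - <<'E'
import pickle
from h import *
d=pickle.load(open("c.pkl","rb"))
save(d["top"],"topz",(205,140,455,245),3.2)
save(d["scene"],"scenez",(215,145,425,295),3.8)
E
```

```text
(no output)
```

View pics/topz.png

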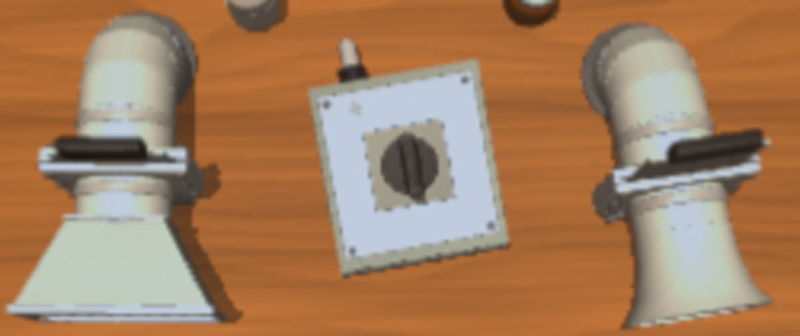

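View pics/scenez.png

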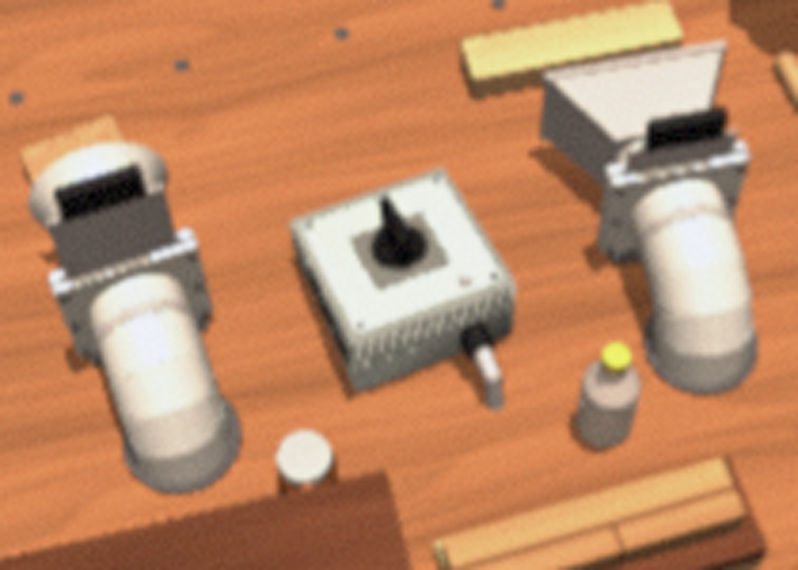

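Zoomed readings:
- **Hood grip:** top (101,149), scene (686,130).
- **Bell grip:** top (716,147), scene (101,194).
- **Selector skirt:** top (409,165), scene (400,246), with the bar roughly along the case's x.

Next I'll triangulate these.

```bash
cat >> h.py <<'E'
def ray(c,u,v,eye=None,Rm=None):
    K=c["intrinsics"]; p=cv2.undistortPoints(np.array([[[u,v]]],float),K,np.array([c["k1"],0,0,0,0.])).ravel()
    d=np.array([p[0],-p[1],-1.])
    if Rm is None: Rm=R.from_euler("xyz",c["orientation"],degrees=True).as_matrix(); eye=c["eye"]
    return np.array(eye),Rm@d/np.linalg.norm(d)
def tri(rs):
    A=sum(np.eye(3)-np.outer(d,d) for o,d in rs); b=sum((np.eye(3)-np.outer(d,d))@o for o,d in rs)
    return np.linalg.solve(A,b)
def onz(rr,z): o,d=rr; return o+d*(z-o[2])/d[2]
E
python3 - <<'E'
import pickle
from h import *
d=pickle.load(open("c.pkl","rb")); np.set_printoptions(precision=4,suppress=True)
T=lambda u,v: ray(d["top"],205+u/3.2-.0,140+v/3.2)
S=lambda u,v: ray(d["scene"],215+u/3.8,145+v/3.8)
for n,t,s in [("hood",(101,149),(686,130)),("bell",(716,147),(101,194)),("skirt",(409,165),(400,246))]:
    a,b=T(*t),S(*s); p=tri([a,b]); print(n,p,[np.linalg.norm(np.cross(p-o,e)) for o,e in (a,b)])
def yaw(p,q,z): e=onz(T(*q),z)-onz(T(*p),z); return np.degrees(np.arctan2(e[1],e[0])),np.linalg.norm(e)
# body top front edges (z=.15): y directions
print("hood y",yaw((187,165),(41,160),.15),"bell y",yaw((762,168),(614,190),.15))
print("hood x via mouth",yaw((217,318),(10,312),.138))
F=[onz(T(*q),z) for q,z in [((465,80),.108),((326,103),.108),((352,251),.072),((491,226),.072)]]
print("case",np.mean(F,0),"y",np.degrees(np.arctan2(*(F[1]-F[0])[1::-1])),"x",np.degrees(np.arctan2(*(F[1]-F[2])[1::-1])))
print("bar",yaw((419,198),(403,138),.135))
print("scn hood y",[np.degrees(np.arctan2(*(onz(S(*a),z)-onz(S(*b),z))[1::-1])) for a,b,z in [((745,150),(612,175),.15),((192,240),(55,285),.15),((725,110),(648,122),.24),((135,168),(60,192),.299)]])
for k,(u,v) in dict(billet=[(269,345),(366,332)]).items(): print(k)
for n,p in dict(billet=(317,344),glue=(350,165),jar=(464,172)).items(): print(n,onz(ray(d["top"],p[0]/1.25,p[1]/1.25),.05))
E
```

```text
hood [0.5827 0.2879 0.195 ] [np.float64(0.0015762095953624638), np.float64(0.0015762095953624582)]
bell [ 0.5581 -0.2954  0.2592] [np.float64(0.0029316577905641383), np.float64(0.0029316577905640637)]
skirt [ 0.5795 -0.0138  0.0888] [np.float64(0.002456272670214347), np.float64(0.002456272670214327)]
hood y (np.float64(86.63077047724943), np.float64(0.14769607037199797)) bell y (np.float64(97.15343089694056), np.float64(0.15252549765910456))
hood x via mouth (np.float64(87.0591559125937), np.float64(0.2075492973796938))
case [ 0.5786 -0.0159  0.09  ] y 98.30488046289092 x 8.737025432486222
bar (np.float64(13.15678986959722), np.float64(0.06403130030863909))
scn hood y [np.float64(88.29875886049962), np.float64(97.50191172013618), np.float64(86.41129492628639), np.float64(97.65210334245921)]
billet
billet [0.3075 0.2561 0.05  ]
glue [0.8048 0.1636 0.05  ]
jar [ 0.7768 -0.158   0.05  ]
```

```bash
cat >> h.py <<'E'
def go(x,y,z,yaw,p=None,y0=None):
    s=sensors.get_state(); p=s["tcp_pos"] if p is None else np.array(p); y0=s["eef_rot"][2] if y0 is None else y0
    a=np.radians(y0); dx,dy=x-p[0],y-p[1]
    sp=-((yaw-y0+180)%360-180)
    print("t %.2f"%s["time_s"],"tool shift x %.4f y %.4f z %.4f spin %.4f"%(dx*np.cos(a)+dy*np.sin(a),dx*np.sin(a)-dy*np.cos(a),p[2]-z,np.radians(sp)))
E
python3 -c "
from h import *
go(.583,.288,.30,-93)"
```

```text
t 0.10 tool shift x 0.3941 y 0.1573 z -0.0553 spin 1.1623
```

drive_tool(rows=[{"fingers": 1,"x": 0.05,"y": 0.02,"z": -0.05,"spin": 0.15},{"x": 0.394,"y": 0.157,"z": -0.055,"spin": 1.162,"fingers": 1},{"x": 0.394,"y": 0.157,"z": -0.055,"spin": 1.162,"fingers": 1},{"x": 0.394,"y": 0.157,"z": -0.055,"spin": 1.162,"fingers": 1},{"x": 0.394,"y": 0.157,"z": -0.055,"spin": 1.162,"fingers": 1},{"x": 0.394,"y": 0.157,"z": -0.055,"spin": 1.162,"fingers": 1},{"x": 0.394,"y": 0.157,"z": -0.055,"spin": 1.162,"fingers": 1},{"x": 0.394,"y": 0.157,"z": -0.055,"spin": 1.162,"fingers": 1},{"x": 0.394,"y": 0.157,"z": -0.055,"spin": 1.162,"fingers": 1},{"x": 0.394,"y": 0.157,"z": -0.055,"spin": 1.162,"fingers": 1}])

```text
time_s: 1.35
tcp_pos: [0.5825, 0.2897, 0.3004]
eef_rot: [180.0, -0.0, -92.9]
contact_force: [-0.4, 0.3, -0.1]
gripper_width: 0.0874
gripper_force: 0.0
```

```bash
python3 -c "
from h import *
import pickle
s=sensors.get_state();print(s['tcp_pos'],s['eef_rot'],s['contact_force'],s['joints'])
c=cams.capture('wrist');save(c,'w1',s=1.25);pickle.dump((s,c),open('w1.pkl','wb'));print({k:v for k,v in c.items() if k!='pixels'})
np.set_printoptions(precision=1)
# predicted pixel of grip centre
T=c['T_tool_cam'];Rt=R.from_euler('xyz',s['eef_rot'],degrees=True).as_matrix()
for P in ([.583,.288,.215],[.583,.288,.195]):
  q=np.linalg.inv(T)@np.r_[Rt.T@(np.array(P)-s['tcp_pos']),1]
  print(cv2.projectPoints(np.array([[q[0],-q[1],-q[2]]]),np.zeros(3),np.zeros(3),c['intrinsics'],np.array([c['k1'],0,0,0.]))[0]*1.25)
"
```

```text
[0.58249814 0.2896976  0.30035398] [ 1.79976483e+02 -2.68404625e-03 -9.28913596e+01] [-0.43675728  0.32725511 -0.09451128] [ 4.35809653e+01  1.66965919e+01  2.25858667e+00 -1.56964850e-02
 -7.55801373e+01 -4.64684141e+01]
{'intrinsics': array([[310.42176802,   0.        , 310.35516887],
       [  0.        , 310.42176802, 199.29404595],
       [  0.        ,   0.        ,   1.        ]]), 'k1': -0.05833833981582812, 'T_tool_cam': array([[ 2.97534143e-04,  9.61778801e-01,  2.73827407e-01,
         7.38104482e-02],
       [ 9.99999789e-01, -1.27865607e-04, -6.37465955e-04,
        -4.71142837e-04],
       [-5.78088134e-04,  2.73827539e-01, -9.61778636e-01,
        -1.40099166e-01],
       [ 0.00000000e+00,  0.00000000e+00,  0.00000000e+00,
         1.00000000e+00]])}
[[[387.4 261.7]]]
[[[387.5 252.4]]]
```

View pics/w1.png

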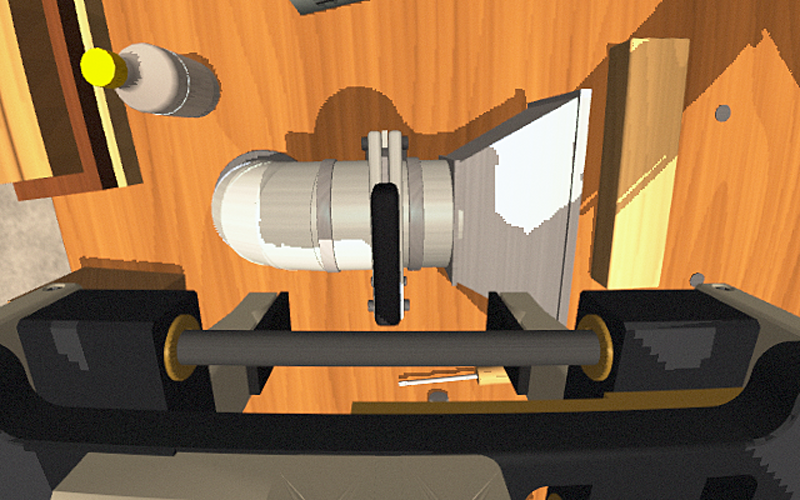

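The bar is at (386,254) against a predicted (387,255), so it's well aligned. Next I descend and grip.

drive_tool(rows=[{"fingers": 1,"z": 0.06},{"fingers": 0.2,"z": 0.106},{"fingers": -1,"z": 0.106},{"fingers": -1,"z": 0.106},{"fingers": -1,"z": 0.106},{"fingers": -1,"z": 0.106},{"fingers": -1,"z": 0.106},{"fingers": -1,"z": 0.106}], newtons=25)

```text
invalid input
```

drive_tool(rows=[{"fingers": 1,"x": 0,"y": 0,"z": 0.06,"spin": 0},{"fingers": 0.2,"x": 0,"y": 0,"z": 0.106,"spin": 0},{"fingers": -1,"x": 0,"y": 0,"z": 0.106,"spin": 0},{"fingers": -1,"x": 0,"y": 0,"z": 0.106,"spin": 0},{"fingers": -1,"x": 0,"y": 0,"z": 0.106,"spin": 0},{"fingers": -1,"x": 0,"y": 0,"z": 0.106,"spin": 0},{"fingers": -1,"x": 0,"y": 0,"z": 0.106,"spin": 0},{"fingers": -1,"x": 0,"y": 0,"z": 0.106,"spin": 0}], newtons=25)

```text
time_s: 2.4
tcp_pos: [0.5833, 0.2887, 0.1949]
eef_rot: [-180.0, 0.0, -93.0]
contact_force: [0.0, 0.3, -1.0]
gripper_width: 0.0234
gripper_force: 0.0
```

Still closing. I'll hold two rows more, then lift slowly past the stop.

drive_tool(rows=[{"fingers": -1,"x": 0,"y": 0,"z": 0,"spin": 0},{"fingers": -1,"x": 0,"y": 0,"z": 0,"spin": 0},{"fingers": -1,"x": 0,"y": 0,"z": 0,"spin": 0},{"fingers": -1,"x": 0,"y": 0,"z": -0.015,"spin": 0},{"fingers": -1,"x": 0,"y": 0,"z": -0.03,"spin": 0},{"fingers": -1,"x": 0,"y": 0,"z": -0.045,"spin": 0},{"fingers": -1,"x": 0,"y": 0,"z": -0.06,"spin": 0},{"fingers": -1,"x": 0,"y": 0,"z": -0.07,"spin": 0},{"fingers": -1,"x": 0,"y": 0,"z": -0.075,"spin": 0}])

```text
time_s: 3.52
tcp_pos: [0.5834, 0.2887, 0.2672]
eef_rot: [179.9, -0.0, -93.0]
contact_force: [17.9, -0.3, -31.3]
gripper_width: 0.0165
gripper_force: 25.0
```

drive_tool(rows=[{"fingers": -1,"x": 0,"y": 0,"z": 0,"spin": 0},{"fingers": -1,"x": 0,"y": 0,"z": 0,"spin": 0}])

```text
time_s: 3.78
tcp_pos: [0.5835, 0.2887, 0.2671]
eef_rot: [179.9, -0.1, -93.0]
contact_force: [8.3, -0.4, -12.9]
gripper_width: 0.0163
gripper_force: 25.0
```

drive_tool(rows=[{"fingers": -1,"x": 0,"y": 0,"z": -0.004,"spin": 0},{"fingers": -1,"x": 0,"y": 0,"z": -0.008,"spin": 0},{"fingers": -1,"x": 0,"y": 0,"z": -0.008,"spin": 0}])

```text
time_s: 4.15
tcp_pos: [0.5834, 0.2882, 0.2709]
eef_rot: [179.7, -0.2, -93.1]
contact_force: [18.0, -0.5, -32.3]
gripper_width: 0.0159
gripper_force: 25.0
```

drive_tool(rows=[{"fingers": 0.2,"x": 0,"y": 0,"z": 0.002,"spin": 0},{"fingers": 0.2,"x": 0,"y": 0,"z": 0.002,"spin": 0},{"fingers": 0.2,"x": 0,"y": 0,"z": 0.002,"spin": 0},{"fingers": 0.2,"x": 0,"y": 0,"z": 0.002,"spin": 0},{"fingers": 1,"x": 0,"y": 0,"z": -0.05,"spin": 0},{"fingers": 1,"x": 0,"y": 0,"z": -0.09,"spin": 0},{"fingers": 1,"x": 0,"y": 0,"z": -0.09,"spin": 0}])

```text
time_s: 5.03
tcp_pos: [0.5842, 0.2893, 0.3723]
eef_rot: [-179.7, 0.3, -93.0]
contact_force: [0.1, 1.0, -0.4]
gripper_width: 0.0773
gripper_force: 0.0
```

```bash
python3 -c "
from h import *
import pickle
s=sensors.get_state();print(s['tcp_pos'],s['eef_rot'],s['contact_force'])
c=cams.capture('wrist');w=c['pixels'][:,:,::-1]
d=cams.capture('scene')['pixels'][:,:,::-1]
a=cv2.resize(w[100:300,180:440],None,fx=1.5,fy=1.5);b=cv2.resize(d[145:245,345:445],(300,300),interpolation=cv2.INTER_CUBIC)
cv2.imwrite('pics/w2.png',np.hstack([a,b]))
T=c['T_tool_cam'];Rt=R.from_euler('xyz',s['eef_rot'],degrees=True).as_matrix()
P=lambda P:cv2.projectPoints(np.array([[1,-1,-1]*(np.linalg.inv(T)@np.r_[Rt.T@(np.array(P)-s['tcp_pos']),1])[:3]]),np.zeros(3),np.zeros(3),c['intrinsics'],np.array([c['k1'],0,0,0.]))[0].ravel()
for z in (.299,.289,.279):
  for y in (.042,-.042): print(z,y,(P([.583+.052*y,.288+y,z])-[180,100])*1.5)
"
```

```text
[0.5842491  0.28929176 0.37228422] [-179.66159064    0.26528647  -92.96586807] [ 0.11841753  0.99016835 -0.43709735]
0.299 0.042 [199.31272477 249.64671587]
0.299 -0.042 [199.81838202  84.6759624 ]
0.289 0.042 [199.2675442  240.51574676]
0.289 -0.042 [199.74441633  81.64531214]
0.279 0.042 [199.22556555 232.05909902]
0.279 -0.042 [199.67655859  78.86598391]
```

View pics/w2.png

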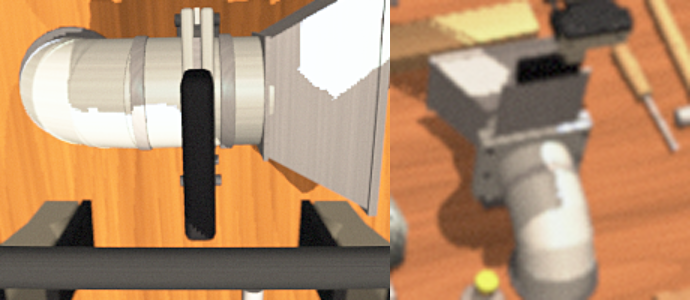

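The hood bar now spans rows 69–240 of the crop, 171 px against 165 px predicted for a height of 0.299 m. The lift force also saturated at 32 N, so the gate is fully up. The selector is next.

```bash
python3 -c "
from h import *
go(.572,-.016,.25,-171)"
```

```text
t 5.12 tool shift x 0.3051 y -0.0049 z 0.1180 spin 1.3618
```

drive_tool(rows=[{"fingers": 1,"x": 0.06,"y": -0.001,"z": 0,"spin": 0.17},{"fingers": 1,"x": 0.12,"y": -0.002,"z": 0,"spin": 0.34},{"fingers": 1,"x": 0.18,"y": -0.003,"z": 0.02,"spin": 0.52},{"fingers": 1,"x": 0.24,"y": -0.004,"z": 0.04,"spin": 0.7},{"fingers": 1,"x": 0.305,"y": -0.005,"z": 0.08,"spin": 0.87},{"fingers": 1,"x": 0.305,"y": -0.005,"z": 0.118,"spin": 1.05},{"fingers": 1,"x": 0.305,"y": -0.005,"z": 0.118,"spin": 1.23},{"fingers": 1,"x": 0.305,"y": -0.005,"z": 0.118,"spin": 1.362},{"fingers": 1,"x": 0.305,"y": -0.005,"z": 0.118,"spin": 1.362},{"fingers": 1,"x": 0.305,"y": -0.005,"z": 0.118,"spin": 1.362}])

```text
time_s: 6.38
tcp_pos: [0.5721, -0.0161, 0.2491]
eef_rot: [-180.0, -0.0, -170.8]
contact_force: [-0.7, -0.2, 0.9]
gripper_width: 0.0877
gripper_force: 0.0
```

```bash
python3 -c "
from h import *
import pickle
s=sensors.get_state();print(s['tcp_pos'],s['eef_rot'],s['joints'])
c=cams.capture('wrist');save(c,'w3',s=1.25);pickle.dump((s,c),open('w3.pkl','wb'))
T=c['T_tool_cam'];Rt=R.from_euler('xyz',s['eef_rot'],degrees=True).as_matrix()
P=lambda P:cv2.projectPoints(np.array([[1,-1,-1]*(np.linalg.inv(T)@np.r_[Rt.T@(np.array(P)-s['tcp_pos']),1])[:3]]),np.zeros(3),np.zeros(3),c['intrinsics'],np.array([c['k1'],0,0,0.]))[0].ravel()
print(P([.579-.0104,-.0165,.14])*1.25, P([.5767,-.0153,.1008])*1.25)
"
```

```text
[ 0.57205112 -0.01606339  0.2490977 ] [-1.79997579e+02 -4.65863338e-02 -1.70838991e+02] [ 1.79701986e+01  1.08180839e+01 -1.22371098e+01 -5.15133603e-03
 -6.69912140e+01 -9.88071735e+01]
[388.17401708 247.93979417] [387.98556616 244.46713271]
```

View pics/w3.png

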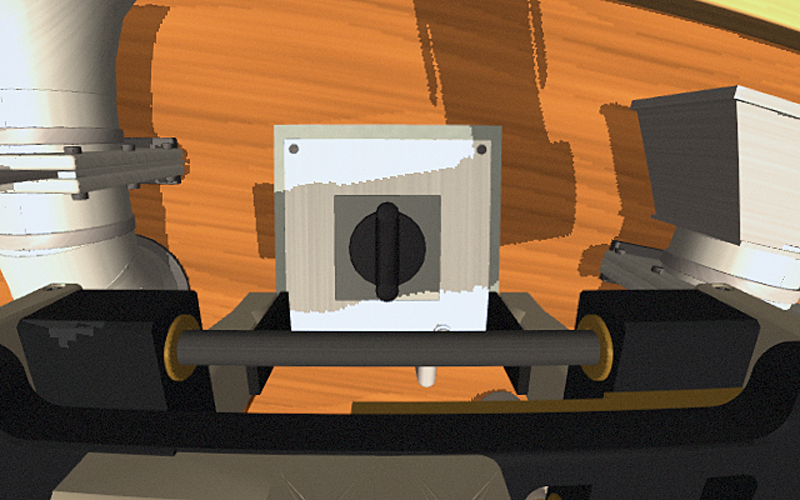

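The selector bar is at x=387, rows 202–300, with the skirt centre at (388,248). This matches the prediction and lines up with the tool. I'll descend and grip.

drive_tool(rows=[{"fingers": 0,"x": 0,"y": 0,"z": 0.06,"spin": 0},{"fingers": 0,"x": 0.001,"y": 0,"z": 0.1,"spin": 0},{"fingers": -0.2,"x": 0.001,"y": 0,"z": 0.117,"spin": 0},{"fingers": -1,"x": 0.001,"y": 0,"z": 0.117,"spin": 0},{"fingers": -1,"x": 0.001,"y": 0,"z": 0.117,"spin": 0},{"fingers": -1,"x": 0.001,"y": 0,"z": 0.117,"spin": 0},{"fingers": -1,"x": 0.001,"y": 0,"z": 0.117,"spin": 0},{"fingers": -1,"x": 0.001,"y": 0,"z": 0.117,"spin": 0},{"fingers": -1,"x": 0.001,"y": 0,"z": 0.117,"spin": 0},{"fingers": -1,"x": 0.001,"y": 0,"z": 0.117,"spin": 0}], newtons=25)

```text
time_s: 7.68
tcp_pos: [0.5717, -0.0168, 0.1331]
eef_rot: [-180.0, 0.0, -171.0]
contact_force: [0.2, -5.1, 4.9]
gripper_width: 0.0159
gripper_force: 25.0
```

drive_tool(rows=[{"fingers": -1,"x": 0,"y": 0,"z": 0,"spin": -0.13},{"fingers": -1,"x": 0,"y": 0,"z": 0,"spin": -0.26},{"fingers": -1,"x": 0,"y": 0,"z": 0,"spin": -0.39},{"fingers": -1,"x": 0,"y": 0,"z": 0,"spin": -0.52},{"fingers": -1,"x": 0,"y": 0,"z": 0,"spin": -0.65},{"fingers": -1,"x": 0,"y": 0,"z": 0,"spin": -0.78}])

```text
time_s: 8.43
tcp_pos: [0.5726, -0.0181, 0.1339]
eef_rot: [-179.8, -0.0, -126.1]
contact_force: [2.8, -13.9, 5.5]
gripper_width: 0.0182
gripper_force: 26.2
```

```bash
python3 -c "
from h import *
s=sensors.get_state();print(s['tcp_pos'],s['eef_rot'],s['contact_force'],s['moment'],s['gripper_width'])"
```

```text
[ 0.5726372  -0.01812738  0.13385418] [-1.79803999e+02 -4.26614872e-02 -1.26062702e+02] [  2.77518705 -13.86705865   5.54015312] [-5.60210884 -1.76421228 -0.2372193 ] 0.018219627705758627
```

drive_tool(rows=[{"fingers": -1,"x": 0,"y": 0,"z": 0,"spin": -0.13},{"fingers": -1,"x": 0,"y": 0,"z": 0,"spin": -0.26},{"fingers": -1,"x": 0,"y": 0,"z": 0,"spin": -0.39},{"fingers": -1,"x": 0,"y": 0,"z": 0,"spin": -0.52},{"fingers": -1,"x": 0,"y": 0,"z": 0,"spin": -0.65},{"fingers": -1,"x": 0,"y": 0,"z": 0,"spin": -0.76},{"fingers": -1,"x": 0,"y": 0,"z": 0,"spin": -0.82},{"fingers": -1,"x": 0,"y": 0,"z": 0,"spin": -0.82},{"fingers": -1,"x": 0,"y": 0,"z": 0,"spin": -0.82}])

```text
time_s: 9.55
tcp_pos: [0.574, -0.0171, 0.1341]
eef_rot: [-179.7, -0.1, -79.3]
contact_force: [5.8, -9.9, 3.0]
gripper_width: 0.0196
gripper_force: 25.1
```

```bash
python3 -c "
from h import *
s=sensors.get_state();print(s['tcp_pos'],s['eef_rot'],s['contact_force'],s['moment'],s['joints'])"
```

```text
[ 0.57403742 -0.01709175  0.13413172] [-1.79711210e+02 -1.08892093e-01 -7.93173091e+01] [ 5.76344047 -9.92132652  3.04398611] [-3.60643054 -2.73453988 -0.20339182] [ 17.90050117  16.56514421 -21.01697765   0.18277317 -52.14519816
  -7.32935352]
```

drive_tool(rows=[{"fingers": -1,"x": 0,"y": 0,"z": 0,"spin": -0.05},{"fingers": -1,"x": 0,"y": 0,"z": 0,"spin": -0.1},{"fingers": -1,"x": 0,"y": 0,"z": 0,"spin": -0.1},{"fingers": -1,"x": 0,"y": 0,"z": 0,"spin": -0.1}])

```text
time_s: 10.05
tcp_pos: [0.5739, -0.0166, 0.1342]
eef_rot: [-179.7, -0.1, -73.6]
contact_force: [4.3, -7.3, 5.2]
gripper_width: 0.0203
gripper_force: 26.3
```

```bash
python3 -c "
from h import *
s=sensors.get_state();print(s['tcp_pos'],s['eef_rot'],s['contact_force'],s['moment'],s['gripper_width'])"
```

```text
[ 0.57391745 -0.01661484  0.13420867] [-1.79709527e+02 -8.96783531e-02 -7.36421832e+01] [ 4.30128409 -7.34438688  5.18541226] [-2.56992382 -2.17170142 -0.73172359] 0.020295079875140395
```

The moment about z jumped from −0.20 to −0.73 N m, well above the click torque, so the selector is at its end stop. Now I turn back clockwise to the third click.

drive_tool(rows=[{"fingers": -1,"x": 0,"y": 0,"z": 0,"spin": 0.14},{"fingers": -1,"x": 0,"y": 0,"z": 0,"spin": 0.28},{"fingers": -1,"x": 0,"y": 0,"z": 0,"spin": 0.42},{"fingers": -1,"x": 0,"y": 0,"z": 0,"spin": 0.56},{"fingers": -1,"x": 0,"y": 0,"z": 0,"spin": 0.7},{"fingers": -1,"x": 0,"y": 0,"z": 0,"spin": 0.84},{"fingers": -1,"x": 0,"y": 0,"z": 0,"spin": 0.98},{"fingers": -1,"x": 0,"y": 0,"z": 0,"spin": 1.1}])

```text
time_s: 11.05
tcp_pos: [0.5741, -0.0163, 0.1343]
eef_rot: [-179.8, 0.2, -136.8]
contact_force: [4.3, -5.6, 5.1]
gripper_width: 0.0177
gripper_force: 24.7
```

drive_tool(rows=[{"fingers": -1,"x": 0,"y": 0,"z": 0,"spin": 0.12},{"fingers": -1,"x": 0,"y": 0,"z": 0,"spin": 0.24},{"fingers": -1,"x": 0,"y": 0,"z": 0,"spin": 0.36},{"fingers": -1,"x": 0,"y": 0,"z": 0,"spin": 0.48},{"fingers": -1,"x": 0,"y": 0,"z": 0,"spin": 0.6},{"fingers": -1,"x": 0,"y": 0,"z": 0,"spin": 0.6},{"fingers": -1,"x": 0,"y": 0,"z": 0,"spin": 0.6}])

```text
time_s: 11.92
tcp_pos: [0.5738, -0.0164, 0.134]
eef_rot: [-179.9, 0.3, -171.0]
contact_force: [5.0, -6.1, 3.5]
gripper_width: 0.016
gripper_force: 25.0
```

Now I'll release, retreat and look.

drive_tool(rows=[{"fingers": 0.2,"x": 0,"y": 0,"z": 0,"spin": 0},{"fingers": 0.2,"x": 0,"y": 0,"z": 0,"spin": 0},{"fingers": 0.2,"x": 0,"y": 0,"z": 0,"spin": 0},{"fingers": 0.2,"x": 0,"y": 0,"z": 0,"spin": 0},{"fingers": 1,"x": 0,"y": 0,"z": -0.05,"spin": 0},{"fingers": 1,"x": 0,"y": 0,"z": -0.11,"spin": 0},{"fingers": 1,"x": 0,"y": 0,"z": -0.17,"spin": 0},{"fingers": 1,"x": 0,"y": 0,"z": -0.24,"spin": 0},{"fingers": 1,"x": 0,"y": 0,"z": -0.24,"spin": 0}])

```text
time_s: 13.05
tcp_pos: [0.5729, -0.0163, 0.378]
eef_rot: [180.0, 0.5, -171.0]
contact_force: [0.6, 1.0, -0.4]
gripper_width: 0.0871
gripper_force: 0.0
```

```bash
python3 -c "
from h import *
c=cams.capture('wrist');save(c,'w4',(150,60,450,280),2)
go(.556,-.297,.365,-83)"
```

```text
t 13.10 tool shift x 0.0600 y -0.2749 z 0.0111 spin -1.5360
```

View pics/w4.png

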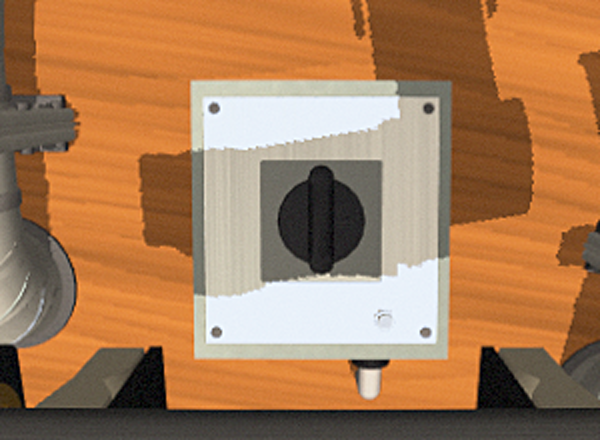

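The bar (x=320, rows 167–273) lies along the case's x, so the selector is in the third click. On to the bell gate.

drive_tool(rows=[{"fingers": 1,"x": 0.012,"y": -0.055,"z": 0,"spin": -0.17},{"fingers": 1,"x": 0.024,"y": -0.11,"z": 0,"spin": -0.34},{"fingers": 1,"x": 0.036,"y": -0.165,"z": 0,"spin": -0.52},{"fingers": 1,"x": 0.048,"y": -0.22,"z": 0,"spin": -0.7},{"fingers": 1,"x": 0.06,"y": -0.275,"z": 0,"spin": -0.87},{"fingers": 1,"x": 0.06,"y": -0.275,"z": 0.01,"spin": -1.05},{"fingers": 1,"x": 0.06,"y": -0.275,"z": 0.01,"spin": -1.22},{"fingers": 1,"x": 0.06,"y": -0.275,"z": 0.01,"spin": -1.4},{"fingers": 1,"x": 0.06,"y": -0.275,"z": 0.01,"spin": -1.536},{"fingers": 1,"x": 0.06,"y": -0.275,"z": 0.01,"spin": -1.536}])

```text
time_s: 14.35
tcp_pos: [0.5547, -0.297, 0.3608]
eef_rot: [179.9, 0.1, -83.1]
contact_force: [0.0, 1.0, -0.1]
gripper_width: 0.0876
gripper_force: 0.0
```

```bash
python3 -c "
from h import *
s=sensors.get_state();print(s['tcp_pos'],s['eef_rot'])
c=cams.capture('wrist');save(c,'w5',(180,60,480,280),2)
T=c['T_tool_cam'];Rt=R.from_euler('xyz',s['eef_rot'],degrees=True).as_matrix()
P=lambda P:(cv2.projectPoints(np.array([[1,-1,-1]*(np.linalg.inv(T)@np.r_[Rt.T@(np.array(P)-s['tcp_pos']),1])[:3]]),np.zeros(3),np.zeros(3),c['intrinsics'],np.array([c['k1'],0,0,0.]))[0].ravel()-[180,60])*2
for z in (.299,.279,.259):
  for y in (.042,-.042): print(z,y,P([.558-.13*y,-.2954+y,z]))
"
```

```text
[ 0.55470248 -0.29699397  0.36082732] [ 1.79872937e+02  6.92125528e-02 -8.30695368e+01]
0.299 0.042 [252.68432684 435.78098978]
0.299 -0.042 [249.66328242 205.59220113]
0.279 0.042 [253.16603133 409.77288265]
0.279 -0.042 [250.46808787 196.57185027]
0.259 0.042 [253.57987152 387.47525965]
0.259 -0.042 [251.14468349 188.99230936]
```

View pics/w5.png

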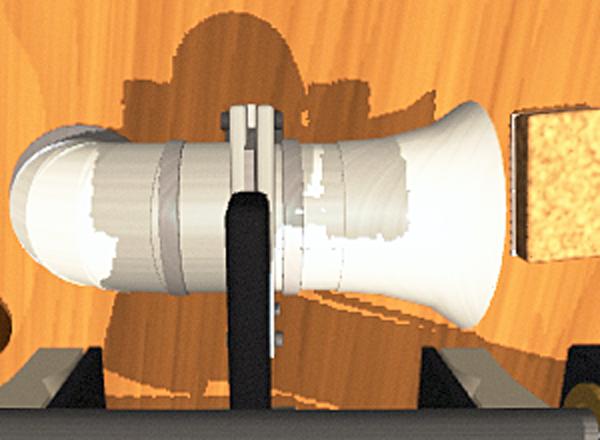

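The bar is at x=249, aligned, with its far end at row 190, which fits a height of about 0.26–0.28 m. I'll grip slightly above its centre.

drive_tool(rows=[{"fingers": 0,"x": 0,"y": 0,"z": 0.05,"spin": 0},{"fingers": 0,"x": 0,"y": 0,"z": 0.09,"spin": 0},{"fingers": -1,"x": 0,"y": 0,"z": 0.09,"spin": 0},{"fingers": -1,"x": 0,"y": 0,"z": 0.09,"spin": 0},{"fingers": -1,"x": 0,"y": 0,"z": 0.09,"spin": 0},{"fingers": -1,"x": 0,"y": 0,"z": 0.09,"spin": 0},{"fingers": -1,"x": 0,"y": 0,"z": 0.09,"spin": 0},{"fingers": -1,"x": 0,"y": 0,"z": 0.09,"spin": 0},{"fingers": -1,"x": 0,"y": 0,"z": 0.09,"spin": 0},{"fingers": -1,"x": 0,"y": 0,"z": 0.09,"spin": 0}], newtons=25)

```text
time_s: 15.65
tcp_pos: [0.5591, -0.2969, 0.2733]
eef_rot: [-179.6, -0.1, -82.9]
contact_force: [14.0, -0.1, -2.6]
gripper_width: 0.016
gripper_force: 25.0
```

drive_tool(rows=[{"fingers": -1,"x": 0,"y": 0,"z": 0.015,"spin": 0},{"fingers": -1,"x": 0,"y": 0,"z": 0.03,"spin": 0},{"fingers": -1,"x": 0,"y": 0,"z": 0.045,"spin": 0},{"fingers": -1,"x": 0,"y": 0,"z": 0.06,"spin": 0},{"fingers": -1,"x": 0,"y": 0,"z": 0.065,"spin": 0},{"fingers": -1,"x": 0,"y": 0,"z": 0.07,"spin": 0},{"fingers": -1,"x": 0,"y": 0,"z": 0.07,"spin": 0}])

```text
time_s: 16.52
tcp_pos: [0.5591, -0.2969, 0.2038]
eef_rot: [-179.6, -0.1, -82.9]
contact_force: [11.6, 2.8, -3.1]
gripper_width: 0.0162
gripper_force: 25.0
```

drive_tool(rows=[{"fingers": -1,"x": 0,"y": 0,"z": 0.005,"spin": 0},{"fingers": -1,"x": 0,"y": 0,"z": 0.01,"spin": 0},{"fingers": -1,"x": 0,"y": 0,"z": 0.01,"spin": 0}])

```text
time_s: 16.9
tcp_pos: [0.5591, -0.2969, 0.1939]
eef_rot: [-179.6, -0.1, -82.9]
contact_force: [11.1, 2.5, -0.6]
gripper_width: 0.0161
gripper_force: 25.0
```

drive_tool(rows=[{"fingers": -1,"x": 0,"y": 0,"z": 0.004,"spin": 0},{"fingers": -1,"x": 0,"y": 0,"z": 0.008,"spin": 0},{"fingers": -1,"x": 0,"y": 0,"z": 0.008,"spin": 0}])

```text
time_s: 17.27
tcp_pos: [0.5591, -0.2969, 0.1861]
eef_rot: [-179.6, -0.1, -82.9]
contact_force: [11.5, 2.5, -0.2]
gripper_width: 0.0162
gripper_force: 25.0
```

drive_tool(rows=[{"fingers": -1,"x": 0,"y": 0,"z": 0.003,"spin": 0},{"fingers": -1,"x": 0,"y": 0,"z": 0.006,"spin": 0},{"fingers": -1,"x": 0,"y": 0,"z": 0.006,"spin": 0}])

```text
time_s: 17.65
tcp_pos: [0.5592, -0.297, 0.1835]
eef_rot: [-179.5, -0.2, -82.9]
contact_force: [2.4, 9.0, 20.1]
gripper_width: 0.0155
gripper_force: 25.1
```

drive_tool(rows=[{"fingers": -1,"x": 0,"y": 0,"z": 0.003,"spin": 0},{"fingers": -1,"x": 0,"y": 0,"z": 0.005,"spin": 0},{"fingers": -1,"x": 0,"y": 0,"z": 0.005,"spin": 0}])

```text
time_s: 18.02
tcp_pos: [0.5594, -0.2984, 0.181]
eef_rot: [-179.4, -0.4, -82.8]
contact_force: [-0.9, 7.2, 32.8]
gripper_width: 0.0158
gripper_force: 25.1
```

The force rose to 33 N with the TCP near 0.184 (tips at 0.165, above the gate body), so the gate is on its stop. I'll release and retreat.

drive_tool(rows=[{"fingers": 0.2,"x": 0,"y": 0,"z": -0.005,"spin": 0},{"fingers": 0.2,"x": 0,"y": 0,"z": -0.005,"spin": 0},{"fingers": 0.2,"x": 0,"y": 0,"z": -0.005,"spin": 0},{"fingers": 0.2,"x": 0,"y": 0,"z": -0.005,"spin": 0},{"fingers": 0.5,"x": 0,"y": 0,"z": -0.05,"spin": 0},{"fingers": 0.5,"x": 0,"y": 0,"z": -0.11,"spin": 0},{"fingers": 0.5,"x": -0.06,"y": -0.02,"z": -0.17,"spin": 0},{"fingers": 0.5,"x": -0.06,"y": -0.1,"z": -0.2,"spin": 0},{"fingers": 0.5,"x": -0.06,"y": -0.16,"z": -0.2,"spin": 0},{"fingers": 0.5,"x": -0.06,"y": -0.16,"z": -0.2,"spin": 0}])

```text
time_s: 19.27
tcp_pos: [0.7089, -0.2171, 0.3726]
eef_rot: [179.9, 0.0, -83.0]
contact_force: [-0.4, -0.3, -1.2]
gripper_width: 0.0658
gripper_force: 0.0
```

```bash
python3 -c "
from h import *
import pickle
s=sensors.get_state();print(s['tcp_pos'],s['contact_force'])
c=cams.capture('scene');save(c,'s2',(215,145,425,295),3.8)
def proj(p):
  Rm=R.from_euler('xyz',c['orientation'],degrees=True).as_matrix();q=Rm.T@(np.array(p)-c['eye'])*[1,-1,-1]
  return ((cv2.projectPoints(q[None],np.zeros(3),np.zeros(3),c['intrinsics'],np.array([c['k1'],0,0,0.]))[0].ravel()-[215,145])*3.8).round()
print('hood up',proj([.583,.286,.279]),'92',proj([.583,.286,.271]),'bell 0',proj([.558,-.297,.179]),'8',proj([.558,-.297,.187]))"
```

```text
[ 0.70890055 -0.21712598  0.37261554] [-0.35027702 -0.25532106 -1.20822484]
hood up [694.  79.] 92 [693.  84.] bell 0 [111. 240.] 8 [110. 235.]
```

View pics/s2.png

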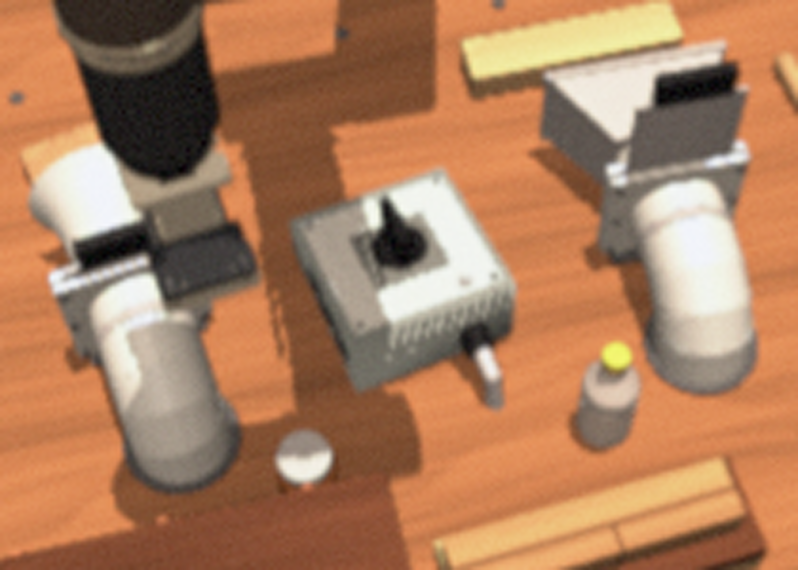

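In the scene view the hood bar is at about (695,86), where fully up predicts row 79. The bell bar is at (113,243), where fully down predicts row 240. The bell is fine, but the hood is within measurement error of its limit, so I'll regrip it and lift again to be sure.

```bash
python3 -c "
from h import *
go(.5835,.286,.373,-93)"
```

```text
t 19.32 tool shift x -0.5146 y 0.0645 z -0.0016 spin 0.1760
```

drive_tool(rows=[{"fingers": 0.5,"x": -0.06,"y": 0.008,"z": 0,"spin": 0.02},{"fingers": 0.5,"x": -0.12,"y": 0.016,"z": 0,"spin": 0.04},{"fingers": 0.5,"x": -0.18,"y": 0.024,"z": 0,"spin": 0.06},{"fingers": 0.5,"x": -0.24,"y": 0.032,"z": 0,"spin": 0.08},{"fingers": 0.5,"x": -0.3,"y": 0.04,"z": 0,"spin": 0.1},{"fingers": 0.5,"x": -0.36,"y": 0.048,"z": 0,"spin": 0.12},{"fingers": 0.5,"x": -0.42,"y": 0.056,"z": 0,"spin": 0.15},{"fingers": 0.5,"x": -0.48,"y": 0.062,"z": 0,"spin": 0.176},{"fingers": 0.5,"x": -0.5146,"y": 0.0645,"z": 0,"spin": 0.176},{"fingers": 0.5,"x": -0.5146,"y": 0.0645,"z": 0,"spin": 0.176}])

```text
time_s: 20.58
tcp_pos: [0.5791, 0.287, 0.3723]
eef_rot: [179.9, -0.1, -92.9]
contact_force: [-0.6, 0.1, 0.2]
gripper_width: 0.0657
gripper_force: 0.0
```

drive_tool(rows=[{"fingers": 0.2,"x": 0,"y": 0,"z": 0.05,"spin": 0},{"fingers": 0,"x": 0,"y": 0,"z": 0.098,"spin": 0},{"fingers": -1,"x": 0,"y": 0,"z": 0.098,"spin": 0},{"fingers": -1,"x": 0,"y": 0,"z": 0.098,"spin": 0},{"fingers": -1,"x": 0,"y": 0,"z": 0.098,"spin": 0},{"fingers": -1,"x": 0,"y": 0,"z": 0.098,"spin": 0},{"fingers": -1,"x": 0,"y": 0,"z": 0.098,"spin": 0},{"fingers": -1,"x": 0,"y": 0,"z": 0.098,"spin": 0},{"fingers": -1,"x": 0,"y": 0,"z": 0.098,"spin": 0},{"fingers": -1,"x": 0,"y": 0,"z": 0.098,"spin": 0}], newtons=30)

```text
time_s: 21.82
tcp_pos: [0.5833, 0.2849, 0.2782]
eef_rot: [-179.6, 0.1, -93.1]
contact_force: [13.3, -1.9, -3.1]
gripper_width: 0.016
gripper_force: 29.9
```

drive_tool(rows=[{"fingers": -1,"x": 0,"y": 0,"z": -0.001,"spin": 0},{"fingers": -1,"x": 0,"y": 0,"z": -0.002,"spin": 0},{"fingers": -1,"x": 0,"y": 0,"z": -0.003,"spin": 0},{"fingers": -1,"x": 0,"y": 0,"z": -0.003,"spin": 0}])

```text
time_s: 22.32
tcp_pos: [0.5833, 0.2849, 0.2783]
eef_rot: [-179.7, 0.1, -93.1]
contact_force: [18.9, -0.6, -15.7]
gripper_width: 0.0164
gripper_force: 29.9
```

drive_tool(rows=[{"fingers": -1,"x": 0,"y": 0,"z": -0.003,"spin": 0},{"fingers": -1,"x": 0,"y": 0,"z": -0.006,"spin": 0},{"fingers": -1,"x": 0,"y": 0,"z": -0.006,"spin": 0}])

```text
time_s: 22.7
tcp_pos: [0.5832, 0.2847, 0.2795]
eef_rot: [-179.9, -0.1, -93.2]
contact_force: [30.2, -0.2, -38.8]
gripper_width: 0.016
gripper_force: 30.0
```

A commanded lift of 9 mm moved the TCP only 1.3 mm at 39 N, so the gate is on its stop. I'll release, retreat and hand in.

drive_tool(rows=[{"fingers": 0.2,"x": 0,"y": 0,"z": 0.003,"spin": 0},{"fingers": 0.2,"x": 0,"y": 0,"z": 0.003,"spin": 0},{"fingers": 0.2,"x": 0,"y": 0,"z": 0.003,"spin": 0},{"fingers": 0.2,"x": 0,"y": 0,"z": 0.003,"spin": 0},{"fingers": 0.2,"x": 0,"y": 0,"z": -0.05,"spin": 0},{"fingers": 0.2,"x": 0,"y": 0,"z": -0.1,"spin": 0},{"fingers": 0.2,"x": 0,"y": 0,"z": -0.1,"spin": 0},{"fingers": 0.2,"x": 0,"y": 0,"z": -0.1,"spin": 0},{"fingers": 0.2,"x": 0,"y": 0,"z": -0.1,"spin": 0}])

```text
time_s: 23.82
tcp_pos: [0.5794, 0.2846, 0.3834]
eef_rot: [179.9, -0.1, -93.1]
contact_force: [0.1, 1.1, -0.0]
gripper_width: 0.0528
gripper_force: 0.0
```

```bash
python3 -c "
from h import *
s=sensors.get_state();print(s['tcp_pos'],s['contact_force'],s['gripper_width'])
c=cams.capture('wrist');w=c['pixels']
# dark bar extent along its column band (half-length crop of w2)
g=w.max(2); col=int(180+199/1.5); print(np.where(g[100:300,col]<70)[0][[0,-1]]+100)
print(r.close_job())"
```

```text
[0.57944446 0.2845645  0.38344761] [ 0.06105922  1.13811133 -0.04091713] 0.05279220400998694
[153 292]
the job is handed in; nothing more can be done
None
```

I handed the job in at about 24 s (limit 72 s): the hood gate is fully up, the bell gate is fully down, and the fan selector went back to its end stop and now sits in the third click; the hand-in gave no verdict.

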